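# Charge the empty grinding jar and close it

### The job

One of the three grinding jars is still empty. Pick up the loaded scoop by its handle and tip its three balls into that empty jar (do not touch any ball with the fingers), lay the scoop back on the bench right side up, and fit the lid squarely on the jar you have just filled. Leave the jars standing where they are, the balls in the other two jars, and the bottle and the sample jar undisturbed.

Things in the scene. Friction and masses are not known exactly. Their poses are not given: they have to be found in the camera images.
- jar_a: one of three identical open steel grinding jars: upright cylinder, outer diameter 84, inner diameter 74, height 66, floor 6 thick. Origin at the centre of its underside, z up. Loose, about 0.7 kg. Two of the three jars hold two balls each, one is empty; the name does not tell which
- jar_b: one of three identical open steel grinding jars: upright cylinder, outer diameter 84, inner diameter 74, height 66, floor 6 thick. Origin at the centre of its underside, z up. Loose, about 0.7 kg. Two of the three jars hold two balls each, one is empty; the name does not tell which
- jar_c: one of three identical open steel grinding jars: upright cylinder, outer diameter 84, inner diameter 74, height 66, floor 6 thick. Origin at the centre of its underside, z up. Loose, about 0.7 kg. Two of the three jars hold two balls each, one is empty; the name does not tell which
- scoop: metal scoop, black handle, 180 mm long, 58 wide, 39 high, loose, 0.14 kg. Origin on its underside; own x runs from nose to handle, z up. Trough x -45 to 35, inner width 52, walls 36 high, open at the nose; floor rises 8 deg from back (5 high) to nose (16): balls stay while level, roll out when tipped nose-down 30-45 deg. Handle: level bar, x 38 to 135, 16 wide, 18 high, centre 30 up
- scoop_grip (a point): point in the middle of the scoop's handle bar, 62 mm from the scoop's origin along its x and 30 mm above the underside: a good place to grip from above, fingers closing across the bar (16 mm)
- scoop_nose (a point): middle of the front edge of the scoop's floor, where balls roll off: 45 mm from the scoop's origin along its -x, 16 mm above the underside
- ball_1_center (a point): centre of a white ceramic grinding ball, diameter 24, 27 g; in the scoop at the start
- ball_2_center (a point): centre of a white ceramic grinding ball, diameter 24, 27 g; in the scoop at the start
- ball_3_center (a point): centre of a white ceramic grinding ball, diameter 24, 27 g; in the scoop at the start
- ball_4_center (a point): centre of a white ceramic grinding ball, diameter 24, 27 g; in one of the two jars that are already filled
- ball_5_center (a point): centre of a white ceramic grinding ball, diameter 24, 27 g; in one of the two jars that are already filled
- ball_6_center (a point): centre of a white ceramic grinding ball, diameter 24, 27 g; in one of the two jars that are already filled
- ball_7_center (a point): centre of a white ceramic grinding ball, diameter 24, 27 g; in one of the two jars that are already filled
- lid: black jar lid, 42 mm high, loose, 0.18 kg, right way up. Origin at the centre of its underside, z up. From below: spigot of diameter 68 (bevelled foot), 8 high, that goes inside the jar mouth; flange of diameter 88, 8 thick, that rests on the rim; round knob of diameter 30, 26 high, to grip. Fitted, its origin is 58 mm above the jar origin
- bottle: closed amber bottle, diameter 68, 170 high, origin at the centre of its underside; bystander
- sample_jar: closed glass jar with a black lid, diameter 72, 55 high, origin at the centre of its underside; bystander
- ball_1: the ball whose centre is point ball_1_center (this frame turns as it rolls: use the point)
- ball_2: the ball whose centre is point ball_2_center (this frame turns as it rolls: use the point)
- ball_3: the ball whose centre is point ball_3_center (this frame turns as it rolls: use the point)
- ball_4: the ball whose centre is point ball_4_center (this frame turns as it rolls: use the point)
- ball_5: the ball whose centre is point ball_5_center (this frame turns as it rolls: use the point)
- ball_6: the ball whose centre is point ball_6_center (this frame turns as it rolls: use the point)
- ball_7: the ball whose centre is point ball_7_center (this frame turns as it rolls: use the point)
Things that resemble listed ones, but are neither listed nor needed, are in the scene too. There is more than one size of the scoop; the job needs the larger.

How it is judged:
On the way, in this order (a step that is already met when the one before it is completed fails the run):
1. the scoop's three balls are in the jar that was empty (((horizontal distance between each of ball_1_center, ball_2_center, ball_3_center and jar_a below 0.032 m and z of ball_1_center in the frame of jar_a between 0 and 0.062 m and z of ball_2_center in the frame of jar_a between 0 and 0.062 m and z of ball_3_center in the frame of jar_a between 0 and 0.062 m and horizontal distance between each of ball_4_center, ball_5_center, ball_6_center, ball_7_center and jar_a above 0.045 m) or (horizontal distance between each of ball_1_center, ball_2_center, ball_3_center and jar_b below 0.032 m and z of ball_1_center in the frame of jar_b between 0 and 0.062 m and z of ball_2_center in the frame of jar_b between 0 and 0.062 m and z of ball_3_center in the frame of jar_b between 0 and 0.062 m and horizontal distance between each of ball_4_center, ball_5_center, ball_6_center, ball_7_center and jar_b above 0.045 m) or (horizontal distance between each of ball_1_center, ball_2_center, ball_3_center and jar_c below 0.032 m and z of ball_1_center in the frame of jar_c between 0 and 0.062 m and z of ball_2_center in the frame of jar_c between 0 and 0.062 m and z of ball_3_center in the frame of jar_c between 0 and 0.062 m and horizontal distance between each of ball_4_center, ball_5_center, ball_6_center, ball_7_center and jar_c above 0.045 m))), for 0.2 s.
2. the lid is fitted on a jar (((horizontal distance between lid and jar_a below 0.007 m and z of lid in the frame of jar_a between 0.054 and 0.0615 m and angle between the z axis of lid and the z axis of jar_a, either way round below 0.06 rad) or (horizontal distance between lid and jar_b below 0.007 m and z of lid in the frame of jar_b between 0.054 and 0.0615 m and angle between the z axis of lid and the z axis of jar_b, either way round below 0.06 rad) or (horizontal distance between lid and jar_c below 0.007 m and z of lid in the frame of jar_c between 0.054 and 0.0615 m and angle between the z axis of lid and the z axis of jar_c, either way round below 0.06 rad))), for 0.2 s.
At the end, for the whole second after the job is handed in: Balls 1-3 are in the jar that was empty; the lid sits on it: within 7 mm of its axis, 3.5 mm of fully down, 0.06 rad of square. Scoop still on the bench, right side up (12 mm, 0.12 rad). All jars upright on the bench, the other two with their own balls (((horizontal distance between each of ball_1_center, ball_2_center, ball_3_center and jar_a below 0.032 m and z of ball_1_center in the frame of jar_a between 0 and 0.062 m and z of ball_2_center in the frame of jar_a between 0 and 0.062 m and z of ball_3_center in the frame of jar_a between 0 and 0.062 m and horizontal distance between each of ball_4_center, ball_5_center, ball_6_center, ball_7_center and jar_a above 0.045 m and horizontal distance between lid and jar_a below 0.007 m and z of lid in the frame of jar_a between 0.054 and 0.0615 m and angle between the z axis of lid and the z axis of jar_a, either way round below 0.06 rad) or (horizontal distance between each of ball_1_center, ball_2_center, ball_3_center and jar_b below 0.032 m and z of ball_1_center in the frame of jar_b between 0 and 0.062 m and z of ball_2_center in the frame of jar_b between 0 and 0.062 m and z of ball_3_center in the frame of jar_b between 0 and 0.062 m and horizontal distance between each of ball_4_center, ball_5_center, ball_6_center, ball_7_center and jar_b above 0.045 m and horizontal distance between lid and jar_b below 0.007 m and z of lid in the frame of jar_b between 0.054 and 0.0615 m and angle between the z axis of lid and the z axis of jar_b, either way round below 0.06 rad) or (horizontal distance between each of ball_1_center, ball_2_center, ball_3_center and jar_c below 0.032 m and z of ball_1_center in the frame of jar_c between 0 and 0.062 m and z of ball_2_center in the frame of jar_c between 0 and 0.062 m and z of ball_3_center in the frame of jar_c between 0 and 0.062 m and horizontal distance between each of ball_4_center, ball_5_center, ball_6_center, ball_7_center and jar_c above 0.045 m and horizontal distance between lid and jar_c below 0.007 m and z of lid in the frame of jar_c between 0.054 and 0.0615 m and angle between the z axis of lid and the z axis of jar_c, either way round below 0.06 rad)) and height (world z) of scoop below 0.012 m and angle between scoop's own z axis and vertical below 0.12 rad and linear speed of each of scoop, lid below 0.03 m/s and angle between each of jar_a, jar_b, jar_c's own z axis and vertical below 0.1 rad and height (world z) of each of jar_a, jar_b, jar_c below 0.01 m and height (world z) of each of ball_4_center, ball_5_center, ball_6_center, ball_7_center below 0.07 m); the robot touches nothing.
It fails at once if a jar was pushed more than 50 mm or tipped by more than 0.4 rad (distance of any of jar_a, jar_b, jar_c from where it was at the start of the episode above 0.05 m or angle between any of jar_a, jar_b, jar_c's own z axis and vertical above 0.4 rad).
It fails at once if a ball was taken from a jar that was already filled (distance of any of ball_4_center, ball_5_center, ball_6_center, ball_7_center from where it was at the start of the episode above 0.11 m).
It fails at once if a ball was pushed or gripped with the fingers (contact force between the fingers and ball_1 above 1 N or contact force between the fingers and ball_2 above 1 N or contact force between the fingers and ball_3 above 1 N or contact force between the fingers and ball_4 above 1 N or contact force between the fingers and ball_5 above 1 N or contact force between the fingers and ball_6 above 1 N or contact force between the fingers and ball_7 above 1 N).
It fails at once if the bottle or the sample jar was moved more than 30 mm or tipped over (distance of any of bottle, sample_jar from where it was at the start of the episode above 0.03 m or angle between any of bottle, sample_jar's own z axis and vertical above 0.4 rad).
It also fails if it takes over 72 s, if anything falls off the work surface, if the arm or the gripper's body presses on something with over 40 N, if the wrist force passes 120 N, or if a joint passes its speed limit or range.

### The arm

A 6-joint arm with a two-finger parallel gripper is mounted at the origin on the work surface. World frame = base frame: x ahead of the robot, y to its left, z up, the work surface at z = 0. Lengths are in m, angles in rad, forces in N, time in s.
With the tool pointing down it reaches from about 0.375 to 0.9 m from the base axis. Payload 3.1 kg.
Tool frame: the origin (TCP) lies at the very end of the fingers, on their centre line; the grasp point (between the pads) lies 19 mm behind it; z points along the fingers, y is the line along which they close (so a half turn about z gives the same grasp; the last joint's range is limited). The gripper opens to 85 mm and grips with 20 to 120 N. Pads are 22 mm wide; open, the fingers measure 114 mm over their backs; the gripper's body (76 mm by 85 mm) begins 54 mm behind the grasp point. The pads swing forward as they close: fully open they stand 13 mm farther back than shut.
Start: joints at [1.073, 0.527, 1.433, -0, 1.181, -0.178], TCP at [0.196, 0.593, 0.231] pointing down, gripper open.
Joint ranges: [-3.08, 3.08], [-0.75, 2.2], [0.22, 2.44], [-1.43, 4.57], [0, 2.65], [-2.85, 2.85]. Speed limits (rad/s): [2.79, 2.79, 3.14, 3.14, 3.14, 3.14].

### API

Orientations are given as [roll, pitch, yaw] about the fixed x, y, z axes, in that order (R = Rz(yaw) Ry(pitch) Rx(roll)).
In Python, from rig import bot gives the robot as it stands. Calls block until the motion is done:
- bot.move_to(position, orientation): joint-space move of the TCP to a pose.
- bot.move_l(position, rot=None, max_speed=0.15, until_force=None): straight line of the TCP; rot=None keeps the orientation; max_speed is the mean speed in m/s. With until_force (N) it stops when the force on the tool has changed by that much, and returns True; else False.
- bot.movej(angles): joint-space move.
- bot.gripper_to(opening, strength=None): finger opening in m; strength is the grip in N (None keeps the last); returns when the fingers have stopped.
- bot.wait(seconds).
- bot.ik(position, orientation): joint angles nearest the present ones, or None.
- bot.observe(): the state.
- bot.read_camera(name): name is "scene" or "top" or "wrist"; returns a dict with "image" (400x640x3 uint8, red, green, blue), "depth" (400x640 float32, m along the optical axis (not along the pixel's ray), 0 where there is no reading), "fx", "fy", "cx", "cy" (pixels), "rvec" (rotation vector, rad) and "tvec" (3), from world to camera coordinates, as OpenCV has them; the wrist camera has in their place "mount" (4x4, takes a point from camera to tool coordinates, whose origin is the TCP and whose axes are the flange's). Camera axes: x right, y down, z forward; pixel columns grow to the right and rows downward; lengths in m; the calibration is good to about 2 mm. A picture is of the moment at which its call begins: read the wrist's pose just before it.
A pose or a line that the arm cannot do raises bot.IKError and nothing moves.
- bot.finish_job(): hands the job in; it is judged then, once.
The state is a dict: "clock": time; "q": joint angles; "joint_velocities": joint speeds; "joint_efforts": joint torques, N m; "eef_pos": TCP position; "orientation": TCP orientation; "ft_force": force on the tool from outside, world axes, zero at the start; "moment": the same for the moment, N m; "grip_width": finger opening in m; "gripper_force": force on a finger pad.
Only numpy, scipy, OpenCV 4.12 (cv2) and the standard library are available. Lean on these libraries where they do the work, as an engineer would, in place of code of your own. Each camera call takes 0.05 s, during which the arm holds its last target. There are 200 camera calls.

## Working session

There is one attempt and no reset: what is moved stays moved. The work goes in short steps, each a Python script; the robot and the scene stay as the last script left them, time stands still between calls to the robot, and variables do not carry over. Pictures are saved under pics/ and viewed, at most 10 in all, crops included, and the job is handed in when it is done.

```bash
ls; mkdir -p pics; python3 - <<'E'
from rig import bot
import cv2,numpy as np
for n in ("scene","top"):
    c=bot.read_camera(n); cv2.imwrite(f"pics/{n}0.png",c["image"][:,:,::-1]); np.savez(f"{n}0.npz",**c)
    R=cv2.Rodrigues(np.array(c["rvec"]))[0]; print(n,c["fx"],c["cx"],c["cy"],-R.T@np.array(c["tvec"]),R[2],(c["depth"]>0).mean())
print(bot.observe())
E
```

```text
pics
scene 510.69813917148133 324.52019504083046 192.6396939027472 [1.14127059 0.49480221 1.28271704] [-0.41915056 -0.32868287 -0.84633349] 0.9959375
top 490.7727416460796 314.81800046398024 196.05337941416983 [ 0.45497426 -0.00184504  1.39811312] [ 0.06055888  0.00258204 -0.99816129] 0.99599609375
{'clock': 0.1, 'q': array([ 1.07249195e+00,  5.28368468e-01,  1.43377875e+00,  2.02804780e-05,
        1.18141689e+00, -1.78521940e-01]), 'joint_velocities': array([-0.00128445, -0.00323561, -0.00457498, -0.00073383, -0.00016109,
        0.00070125]), 'joint_efforts': array([ 1.21480332e-05, -4.43303490e+01, -1.78586465e+01, -2.17221700e-04,
        3.87766137e-03, -1.96714205e-05]), 'eef_pos': array([0.19613959, 0.59274249, 0.23043294]), 'orientation': array([-3.13965586e+00, -3.68530843e-04,  2.82180214e+00]), 'ft_force': array([-0.65341379, -0.67336815, -0.24034201]), 'moment': array([-0.02531018,  0.01054925,  0.05358576]), 'gripper_force': 0.0, 'grip_width': 0.08556171330813905}
```

View pics/top0.png

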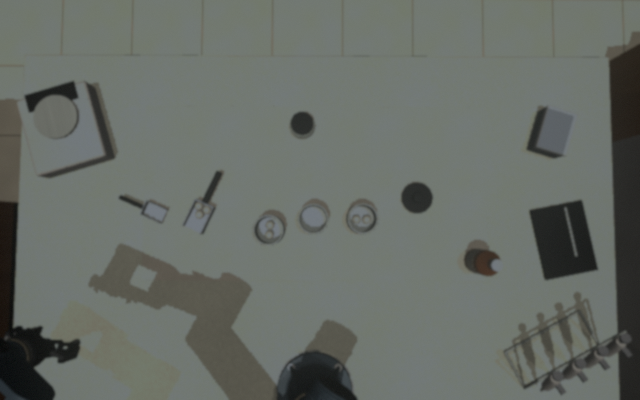

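View pics/scene0.png

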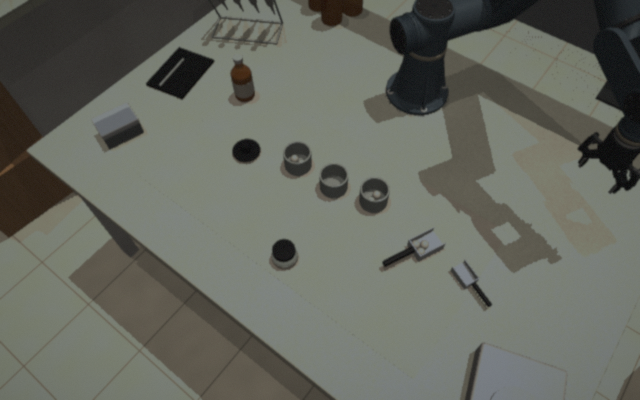

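The top view shows the empty jar in the middle at (314,216), with the two-ball jars at (270,227) and (361,216). The large scoop with balls is at (200,212), its handle running to (220,172), and the small scoop at (150,208) is a decoy. The lid is at (417,197), the sample jar at (302,124) and the bottle at (484,262). In the scene view, the same items are the jar (333,181), the scoop (425,244) with its handle to (385,264), and the lid (246,150). Next I measure them from both cameras.

```bash
cat > h.py <<'E'
import numpy as np, cv2
def cloud(c, T=None):
    v,u=np.mgrid[0:400,0:640]; d=np.asarray(c["depth"]).astype(float)
    P=np.stack([(u-c["cx"])/c["fx"]*d,(v-c["cy"])/c["fy"]*d,d],-1)
    if T is None:
        R=cv2.Rodrigues(np.array(c["rvec"]))[0]; W=(P-np.array(c["tvec"]).ravel())@R
    else: W=P@T[:3,:3].T+T[:3,3]
    W[d<=0]=np.nan
    return W
def circ(xy):
    A=np.c_[2*xy,np.ones(len(xy))]; s=np.linalg.lstsq(A,(xy**2).sum(1),rcond=None)[0]
    return s[:2],np.sqrt(s[2]+s[0]**2+s[1]**2)
E
python3 - <<'E'
from h import *
W={n:cloud(dict(np.load(n+"0.npz"))) for n in("top","scene")}
t=W["top"]
for nm,(u,v) in dict(jarL=(270,227),jarM=(314,216),jarR=(361,216),scoop=(207,200),lid=(417,197),sample=(302,124),bottle=(484,262)).items():
    c0=np.nanmean(t[v-3:v+4,u-3:u+4].reshape(-1,3),0)
    for n in W:
        p=W[n].reshape(-1,3); p=p[(np.hypot(*(p-c0)[:,:2].T)<(.14 if nm=="scoop" else .065))]
        fl=np.median(p[abs(p[:,2])<.008][:,2]); p=p[p[:,2]>.010]
        print(nm,n,"n",len(p),"floor",fl.round(4),"z95,max",np.percentile(p[:,2],[90,99]).round(4),"mid",((p.min(0)+p.max(0))/2).round(4),"size",np.ptp(p,0).round(3),end=" ")
        if nm[:3]=="jar":
            q=p[abs(p[:,2]-.065)<.005]
            if len(q)>8: print("rim",len(q),*(np.round(x,4) for x in circ(q[:,:2])),q[:,2].mean().round(4))
        print()
E
```

```text
jarL top n 427 floor 0.0019 z95,max [0.0683 0.0709] mid [0.4512 0.1296 0.0422] size [0.101 0.084 0.064] rim 164 [0.443  0.1293] 0.0393 0.0656

jarL scene n 791 floor 0.0028 z95,max [0.0678 0.0721] mid [0.4399 0.1229 0.0426] size [0.098 0.111 0.065] rim 174 [0.4445 0.1276] 0.0393 0.0656

jarM top n 264 floor 0.0019 z95,max [0.0689 0.0723] mid [0.4735 0.0075 0.0417] size [0.082 0.079 0.063] rim 158 [0.4739 0.0076] 0.0392 0.0656

jarM scene n 724 floor 0.0031 z95,max [0.0677 0.0713] mid [0.4786 0.0077 0.0415] size [0.089 0.089 0.063] rim 172 [0.4758 0.006 ] 0.0393 0.0659

jarR top n 413 floor 0.0019 z95,max [0.068  0.0712] mid [ 0.4743 -0.1265  0.0418] size [0.081 0.083 0.064] rim 161 [ 0.4753 -0.1269] 0.0392 0.0657

jarR scene n 749 floor 0.003 z95,max [0.0671 0.0721] mid [ 0.4817 -0.1293  0.0425] size [0.098 0.087 0.065] rim 158 [ 0.4768 -0.1289] 0.0392 0.0651

scoop top n 889 floor 0.001 z95,max [0.0396 0.0444] mid [0.5398 0.3146 0.0285] size [0.219 0.254 0.037] 
scoop scene n 979 floor 0.0023 z95,max [0.0407 0.0448] mid [0.5021 0.307  0.0286] size [0.214 0.269 0.037] 
lid top n 748 floor 0.0008 z95,max [0.0391 0.0456] mid [ 0.5296 -0.2838  0.0298] size [0.096 0.086 0.039] 
lid scene n 531 floor 0.0025 z95,max [0.04   0.0478] mid [ 0.5368 -0.2925  0.0303] size [0.089 0.098 0.04 ] 
sample top n 537 floor 0.0008 z95,max [0.0585 0.0624] mid [0.7488 0.0407 0.0385] size [0.092 0.071 0.056] 
sample scene n 645 floor 0.0021 z95,max [0.0588 0.0626] mid [0.7411 0.0411 0.0375] size [0.072 0.067 0.054] 
bottle top n 811 floor 0.0006 z95,max [0.1692 0.1738] mid [ 0.3599 -0.4488  0.0935] size [0.068 0.066 0.167] 
bottle scene n 811 floor 0.0029 z95,max [0.1599 0.1747] mid [ 0.358  -0.4274  0.0941] size [0.077 0.109 0.168]
```

```bash
cat >> h.py <<'E'
from scipy.spatial.transform import Rotation as Ro
def pose(o):
    T=np.eye(4); T[:3,:3]=Ro.from_euler("xyz",o["orientation"]).as_matrix(); T[:3,3]=o["eef_pos"]; return T
def wrist(bot,name=None):
    o=bot.observe(); c=bot.read_camera("wrist"); T=pose(o)@np.array(c["mount"])
    if name:
        cv2.imwrite(f"pics/{name}.png",c["image"][:,:,::-1]); np.savez(f"{name}.npz",T=T,**c)
    return c,cloud(c,T),T
E
python3 - <<'E'
from rig import bot
from h import *
for y in(2.75,-.39): print(bot.ik([.58,.3,.25],[np.pi,0,y]))
bot.move_to([.52,.32,.25],[np.pi,0,2.75])
c,W,T=wrist(bot,"w1"); print(np.round(c["mount"],3),c["fx"],np.nanmin(c["depth"]))
for v in range(50,400,100): print([W[v,u].round(3).tolist() for u in range(60,640,170)])
print(bot.observe()["clock"])
E
```

```text
[ 0.30652943  0.5476823   1.33708914  0.          1.25682121 -0.87267424]
[ 3.06529433e-01  5.47682301e-01  1.33708914e+00 -4.44089210e-16
  1.25682121e+00  2.26732576e+00]
[[ 0.    -0.959 -0.285  0.073]
 [ 1.     0.     0.    -0.002]
 [-0.    -0.285  0.959 -0.142]
 [ 0.     0.     0.     1.   ]] 276.1109064841235 0.0
[[0.246, 0.07, 0.001], [0.328, 0.27, 0.0], [0.411, 0.47, 0.002], [0.493, 0.671, 0.001]]
[[0.35, -0.01, 0.0], [0.44, 0.211, -0.001], [0.531, 0.432, 0.001], [0.618, 0.646, 0.009]]
[[0.473, -0.033, 0.065], [0.491, 0.282, 0.27], [0.68, 0.385, -0.001], [0.747, 0.602, 0.04]]
[[0.48, 0.256, 0.331], [0.494, 0.304, 0.336], [0.509, 0.343, 0.337], [0.532, 0.386, 0.332]]
1.7167
```

View pics/w1.png

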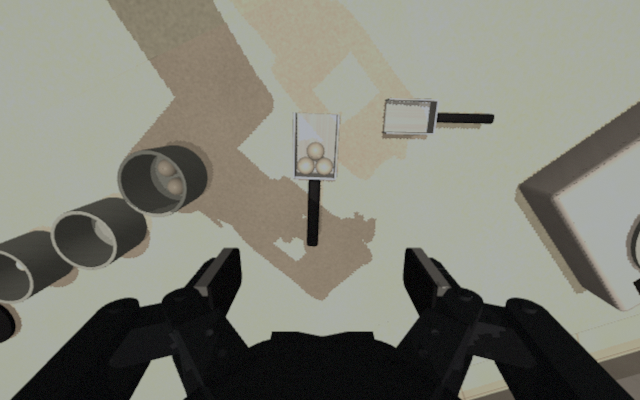

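The wrist view has the loaded scoop at (316,147) with three balls, and its handle runs from (314,180) to (312,246), nearly along the tool x axis. The small scoop is at right (435,117) and the jars are at left. I'll measure the handle here and again from a second viewpoint.

```bash
cat >> h.py <<'E'
def handle(c,W,T,box):
    """black handle bar: ray-cast mask pixels on its top plane z (from depth median); axis, far end"""
    u0,u1,v0,v1=box; m=np.zeros((400,640),bool); m[v0:v1,u0:u1]=True
    m&=(c["image"].max(2)<50)&(W[...,2]>.025)&(W[...,2]<.055)
    n,l,s,_=cv2.connectedComponentsWithStats(m.astype(np.uint8)); m=l==1+s[1:,4].argmax()
    z=np.median(W[m][:,2]); p=W[m]; p=p[abs(p[:,2]-z)<.006]; xy=p[:,:2]; mu=xy.mean(0)
    h=np.linalg.svd(xy-mu)[2][0] if len(xy)<3000 else np.linalg.eigh(np.cov(xy.T))[1][:,1]
    h*=np.sign(h[0]); s=(xy-mu)@h; w=(xy-mu)@[-h[1],h[0]]
    return dict(z=z,mu=mu,h=h,yaw=np.arctan2(h[1],h[0]),ends=np.percentile(s,[1,99]),width=np.ptp(np.percentile(w,[2,98])),end=mu+h*np.percentile(s,99),n=len(xy))
E
python3 - <<'E'
from rig import bot
from h import *
c=dict(np.load("w1.npz")); r=handle(c,cloud(c,c["T"]),c["T"],(295,335,170,255)); print(r)
h=r["h"]; g=r["end"]-h*.073; print("grip",g)
bot.move_to([*(g-h*0.02),.17],[np.pi,0,r["yaw"]+np.pi])
c,W,T=wrist(bot,"w2"); print(bot.observe()["clock"])
# expected pixel of grip
i=np.linalg.inv(T)@[*g,.039,1]; print("px",c["fx"]*i[0]/i[2]+c["cx"],c["fy"]*i[1]/i[2]+c["cy"])
E
```

```text
{'z': np.float64(0.038425398123212606), 'mu': array([0.55833294, 0.28919288]), 'h': array([ 0.90869489, -0.4174609 ]), 'yaw': np.float64(-0.4306492946110571), 'ends': array([-0.04427269,  0.04803169]), 'width': np.float64(0.01378613760683075), 'end': array([0.60197909, 0.26914152]), 'n': 692}
grip [0.53564436 0.29961617]
2.1833
px 323.8276134147156 212.50295948369453
```

View pics/w2.png

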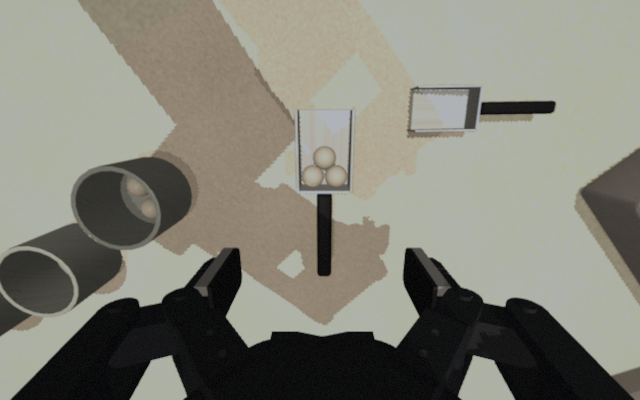

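The closer view has the handle vertical at column 324, rows 195–276. The predicted grip pixel (324,212) falls on the bar where it should, so I'll re-measure and grasp.

```bash
python3 - <<'E'
from rig import bot
from h import *
c=dict(np.load("w2.npz")); r=handle(c,cloud(c,c["T"]),c["T"],(305,345,188,285)); print(r)
h=r["h"]; g=r["end"]-h*.073; print("grip",g)
np.savez("grip.npz",g=g,h=h,yaw=r["yaw"])
R=[np.pi,0,r["yaw"]+np.pi]
bot.gripper_to(.05,100)
bot.move_l([*g,.08],R,.2)
print(bot.move_l([*g,.0125],R,.1,until_force=8))
print(bot.observe()["eef_pos"])
bot.gripper_to(.0,100); o=bot.observe(); print(o["grip_width"],o["gripper_force"],o["ft_force"])
bot.move_l([*g,.05],R,.06)
bot.wait(.2); o=bot.observe(); print(o["eef_pos"],o["grip_width"],o["ft_force"],o["moment"],o["clock"])
for n in("scene",):
    c=bot.read_camera(n); np.savez("s1.npz",**c)
    cv2.imwrite("pics/s1.png",cv2.resize(c["image"][170:310,330:530,::-1],None,fx=4,fy=4))
c,W,T=wrist(bot,"w3")
E
```

```text
{'z': np.float64(0.03848925223944977), 'mu': array([0.55929399, 0.28903431]), 'h': array([ 0.90961593, -0.41545019]), 'yaw': np.float64(-0.42843766550467577), 'ends': array([-0.04422193,  0.04742264]), 'width': np.float64(0.013208730938790447), 'end': array([0.60243038, 0.26933257]), 'n': 1034}
grip [0.53602842 0.29966043]
False
[0.53648204 0.29986182 0.01292714]
0.0145439357618669 97.51724481582642 [-0.28797582  0.47759152  5.34073087]
[0.53569583 0.29953463 0.04954082] 0.014154142933530116 [-0.41200248  0.03959636 -1.54287664] [-0.03159925 -0.09880801  0.02364032] 5.4417
```

View pics/w3.png

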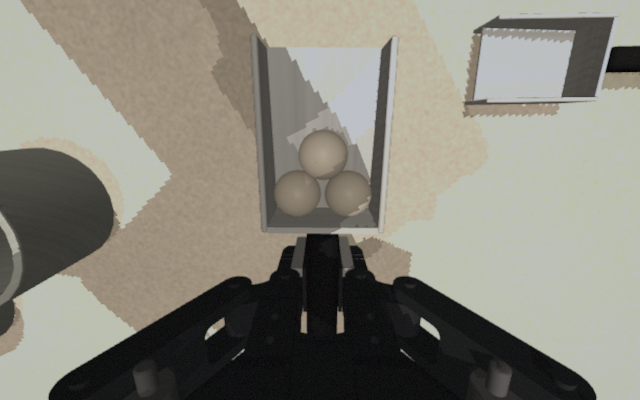

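The scoop is held with its three balls at (323,153), (297,193) and (348,193), against the trough's back wall. I'll check its pitch from the wall tops, then carry it level to the jar and look there.

```bash
python3 - <<'E'
from rig import bot
from h import *
c=dict(np.load("w3.npz")); W=cloud(c,c["T"]); g=np.load("grip.npz"); h=g["h"]
for nm,sl in dict(left=(slice(38,225),slice(248,275)),right=(slice(38,225),slice(378,400))).items():
    p=W[sl].reshape(-1,3); s=(p[:,:2]-g["g"])@h; 
    e=[]
    for a in np.arange(-.105,-.03,.01):
        k=(s>a)&(s<a+.01); e.append((a+.005,np.percentile(p[k,2],90)) if k.sum()>5 else (np.nan,np.nan))
    e=np.array(e); print(nm,e[:,1].round(4),"smin",s[p[:,2]>.06].min())
R0=[np.pi,0,g["yaw"]+np.pi]; P=bot.observe()["eef_pos"]
bot.move_l([P[0],P[1],.15],R0,.12)
bot.move_l([.64,.007,.15],[np.pi,0,np.pi],.12)
bot.wait(.3)
c,W,T=wrist(bot,"w4")
m=abs(W[...,2]-.066)<.005; m&=np.hypot(W[...,0]-.4748,W[...,1]-.0068)<.055
print(m.sum(),circ(W[m][:,:2]),np.median(W[m][:,2]),bot.observe()["clock"])
E
```

```text
left [0.072  0.072  0.0719 0.072  0.0719 0.0721 0.0719 0.0718] smin -0.1042658424993196
right [0.0719 0.072  0.072  0.0721 0.0719 0.072  0.072  0.072 ] smin -0.10394967511324732
1135 (array([0.47502356, 0.00375438]), np.float64(0.03841585253255891)) 0.06547604031836898 9.6167
```

View pics/w4.png

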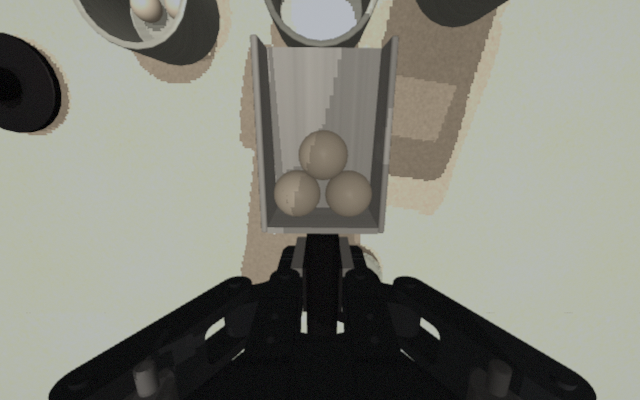

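The scoop is still level with its balls seated, and the empty jar (320,15) is straight ahead of the nose. The wrist camera puts the jar centre at (0.475, 0.004). Now I pour, pivoting about the nose.

```bash
python3 - <<'E'
from rig import bot
from h import *
R0=Ro.from_euler("xyz",[np.pi,0,np.pi]); N=np.array([.475+.012,.0045,.090])
def tgt(deg,N=N):
    Q=Ro.from_euler("y",-deg,degrees=True); return N-Q.apply([-.106,0,.0035]),(Q*R0).as_euler("xyz")
for d in(0,20,45): print(d,tgt(d),bot.ik(*tgt(d)))
bot.move_l(*tgt(0,N+[.02,0,.02]),.1); bot.move_l(*tgt(0),.06)
for d in(5,9,13,17,21,26,32,38,43):
    bot.move_l(*tgt(d),.05)
bot.wait(.5)
o=bot.observe(); print(o["ft_force"],o["grip_width"],o["clock"])
wrist(bot,"w5")
E
```

```text
0 (array([0.593 , 0.0045, 0.0865]), array([3.14159265, 0.        , 3.14159265])) [-0.18070062  0.68020068  1.62946969  0.          0.83192228 -1.75149695]
20 (array([0.58780449, 0.0045    , 0.12296521]), array([3.14159265, 0.34906585, 3.14159265])) [-0.22100826  0.55208718  1.88935963  0.21086594  0.36634821 -1.97611477]
45 (array([0.56442819, 0.0045    , 0.16247845]), array([3.14159265, 0.78539816, 3.14159265])) [-0.30563773  0.53924506  2.23322593  2.62411666  0.4446126   1.82596772]Traceback (most recent call last):
  File "<stdin>", line 9, in <module>
rig.IKError: the arm cannot follow that straight line within its joint ranges
```

```bash
python3 - <<'E'
from rig import bot
from h import *
o=bot.observe(); print(o["eef_pos"],o["orientation"],o["q"],o["clock"])
wrist(bot,"w5")
J=np.array([.475,.0045,.0])
for hd in np.radians(np.arange(-180,180,30)):
    for d in(0,20,32,42):
        h=np.array([np.cos(hd),np.sin(hd),0]); ax=np.cross(h,[0,0,1])
        Q=Ro.from_rotvec(ax*np.radians(d)); R=Q*Ro.from_euler("xyz",[np.pi,0,hd+np.pi])
        N=J+.012*h+[0,0,.09]; p=N-Q.apply(-.106*h+[0,0,.0035]); q=bot.ik(p,R.as_euler("xyz"))
        print(round(np.degrees(hd)),d,None if q is None else q.round(2))
E
```

```text
[0.58463119 0.00440152 0.13337218] [3.14123813 0.45352946 3.14131284] [-0.23710394  0.52917399  1.96807151  0.47713653  0.22652141 -2.251106  ] 12.8333
-180 0 [-0.3   0.51  2.22 -0.    0.41  1.27]
-180 20 [-0.23  0.53  1.94 -0.09  1.01  1.4 ]
-180 32 [-0.2   0.6   1.79 -0.11  1.3   1.43]
-180 42 [-0.18  0.68  1.66 -0.12  1.53  1.44]
-150 0 [-0.44  0.52  2.17 -0.    0.45  0.6 ]
-150 20 [-0.24  0.53  1.94 -0.3   0.94  1.01]
-150 32 [-0.15  0.6   1.8  -0.36  1.22  1.1 ]
-150 42 [-0.1   0.66  1.69 -0.4   1.43  1.14]
-120 0 [-0.49  0.55  2.05 -0.    0.55  0.03]
-120 20 [-0.25  0.54  1.93 -0.46  0.83  0.62]
-120 32 [-0.12  0.58  1.85 -0.6   1.04  0.8 ]
-120 42 [-0.03  0.64  1.78 -0.68  1.22  0.9 ]
-90 0 [-0.46  0.59  1.9  -0.    0.66 -0.46]
-90 20 [-0.25  0.54  1.92 -0.56  0.67  0.19]
-90 32 [-0.11  0.56  1.91 -0.83  0.79  0.52]
-90 42 [-0.    0.6   1.9  -0.98  0.93  0.73]
-60 0 [-0.39  0.63  1.76  0.    0.75 -0.91]
-60 20 [-0.24  0.55  1.9  -0.53  0.5  -0.32]
-60 32 [-0.14  0.54  1.98 -1.06  0.5   0.27]
-60 42 [-0.04  0.56  2.03 -1.42  0.61  0.69]
-30 0 [-0.29  0.67  1.66  0.    0.81 -1.3
[... 392 characters left out ...]
5  0.44  2.84]
30 42 [-0.42  0.53  2.15  1.62  0.57  2.29]
60 0 [-0.01  0.64  1.75  0.    0.75 -2.63]
60 20 None
60 32 [-0.34  0.54  1.98  0.9   0.73  2.6 ]
60 42 [-0.46  0.56  2.04  1.09  0.85  2.33]
90 0 None
90 20 [-0.2   0.54  1.92  0.48  0.81  2.58]
90 32 [-0.34  0.56  1.92  0.65  0.98  2.35]
90 42 [-0.44  0.6   1.9   0.73  1.13  2.21]
120 0 [-0.01  0.55  2.04 -0.    0.55  2.61]
120 20 [-0.21  0.54  1.93  0.32  0.94  2.18]
120 32 [-0.31  0.58  1.85  0.4   1.17  2.07]
120 42 [-0.37  0.63  1.78  0.44  1.36  2.01]
150 0 [-0.13  0.52  2.17 -0.    0.46  1.97]
150 20 [-0.22  0.53  1.94  0.12  1.    1.79]
150 32 [-0.26  0.6   1.81  0.15  1.29  1.76]
150 42 [-0.28  0.66  1.7   0.16  1.5   1.74]
```

View pics/w5.png

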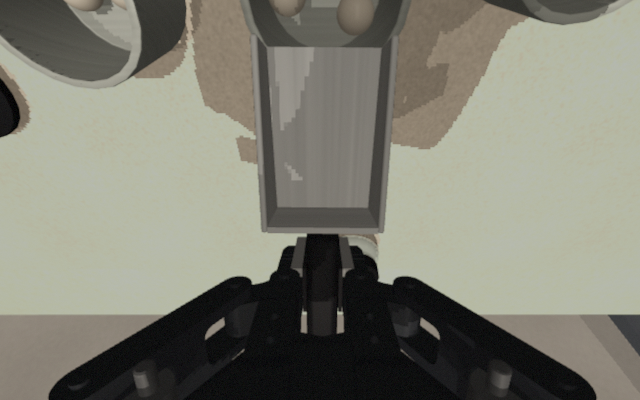

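At 26° of tilt the scoop is empty, and two balls are visible in the middle jar at (285,3) and (355,10). The third is hidden here. I'll level the scoop, put it back, and check the jar.

```bash
python3 - <<'E'
from rig import bot
from h import *
R0=Ro.from_euler("xyz",[np.pi,0,np.pi]); N=np.array([.487,.0045,.090])
def tgt(deg,N=N):
    Q=Ro.from_euler("y",-deg,degrees=True); return N-Q.apply([-.106,0,.0035]),(Q*R0).as_euler("xyz")
bot.move_l(*tgt(26,N+[0,0,.03]),.1)
bot.move_l(*tgt(0,N+[.02,0,.05]),.1)
g=np.load("grip.npz"); R=[np.pi,0,g["yaw"]+np.pi]
bot.move_l([*g["g"],.15],R,.2)
c=bot.read_camera("top"); np.savez("t2.npz",**c); s=bot.read_camera("scene"); np.savez("s2.npz",**s)
cv2.imwrite("pics/v2.png",np.vstack([cv2.resize(c["image"][180:255,240:390,::-1],(600,300),interpolation=cv2.INTER_CUBIC),cv2.resize(s["image"][130:220,265:400,::-1],(600,300),interpolation=cv2.INTER_CUBIC)]))
print(bot.observe()["clock"])
bot.move_l([*g["g"],.04],R,.12)
print(bot.move_l([*g["g"],.0120],R,.04,until_force=4)); o=bot.observe(); print(o["eef_pos"],o["ft_force"])
bot.gripper_to(.05); bot.move_l([*g["g"],.20],R,.15)
W=wrist(bot,"w6")[1]; print(bot.observe()["clock"])
r=handle(dict(np.load("w6.npz")),W,None,(295,350,150,290)); print(r)
E
```

```text
16.0583
True
[0.53566676 0.29941021 0.01347116] [-0.4513105  -0.46558193  4.14471484]
19.6417
{'z': np.float64(0.03839482381550546), 'mu': array([0.5566707 , 0.28678109]), 'h': array([ 0.90680063, -0.42155974]), 'yaw': np.float64(-0.4351646762619174), 'ends': array([-0.04416886,  0.04771206]), 'width': np.float64(0.013972456374605275), 'end': array([0.59993603, 0.2666676 ]), 'n': 984}
```

View pics/v2.png

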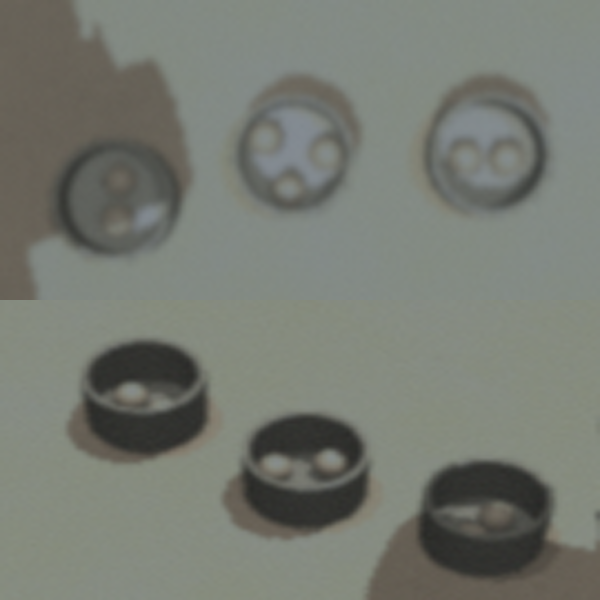

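The crop shows three balls in the middle jar (265,137), (327,152), (289,187) and two balls each in the outer jars. The scoop is flat on the bench, with its handle top at 38.4 mm. Next I measure the lid and jar with the wrist camera from two places each.

```bash
python3 - <<'E'
from rig import bot
from h import *
bot.gripper_to(.07,60)
R=[np.pi,0,np.pi]
def look(p,name): 
    bot.move_to(p,R); bot.wait(.2); return wrist(bot,name)
for i,(dx,z) in enumerate([(.08,.24),(.11,.20)]):
    c,W,T=look([.475+dx,.0045,z],f"j{i}")
    d=np.hypot(W[...,0]-.475,W[...,1]-.0045); m=(abs(W[...,2]-.066)<.004)&(d<.05)
    p=W[m]; print("jar",m.sum(),circ(p[:,:2]),np.median(p[:,2]), "box mid",(p.min(0)+p.max(0))/2)
for i,(dx,z) in enumerate([(.08,.22),(.11,.18)]):
    c,W,T=look([.53+dx,-.286,z],f"l{i}")
    d=np.hypot(W[...,0]-.53,W[...,1]+.286)
    for nm,lo,hi in(("knob",.036,.048),("flange",.010,.021)):
        m=(W[...,2]>lo)&(W[...,2]<hi)&(d<.06); m=m.astype(np.uint8)
        z0=np.median(W[m>0][:,2]); k=max(cv2.findContours(m,0,2)[0],key=cv2.contourArea)[:,0]
        r=np.c_[(k[:,0]-c["cx"])/c["fx"],(k[:,1]-c["cy"])/c["fy"],np.ones(len(k))]@T[:3,:3].T
        P=T[:3,3]+r*((z0-T[2,3])/r[:,2])[:,None]
        print(nm,"z",z0,"n",m.sum(),"ray circle",circ(P[:,:2]))
print(bot.observe()["clock"])
a,b=[cv2.imread(f"pics/{n}.png") for n in("j1","l1")]
cv2.imwrite("pics/jl.png",cv2.resize(np.hstack([a,b]),(800,250)))
E
```

```text
jar 1122 (array([0.47331072, 0.00355046]), np.float64(0.03906797151637082)) 0.06548296177368831 box mid [0.47302158 0.00359073 0.06487365]
jar 1637 (array([0.47358346, 0.00365918]), np.float64(0.03904159948995036)) 0.0655319673892994 box mid [0.47340171 0.00356262 0.0649054 ]
knob z 0.041659463719302015 n 567 ray circle (array([ 0.53474495, -0.28912326]), np.float64(0.014184848288087862))
flange z 0.01570133117792516 n 3719 ray circle (array([ 0.53471995, -0.28914253]), np.float64(0.04298455551170667))
knob z 0.04164337352404715 n 812 ray circle (array([ 0.53515743, -0.28902419]), np.float64(0.01430080005022249))
flange z 0.01573912046092335 n 5121 ray circle (array([ 0.53498172, -0.28913113]), np.float64(0.04302468312749531))
23.875
```

View pics/jl.png

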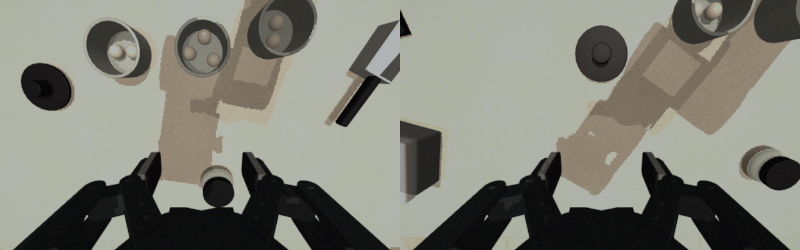

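The left panel shows the filled jar at (203,47) with three balls and the lid at (47,87). In the right panel the lid is at (601,54). Heights (knob 41.7 mm, flange 15.7 mm, rim 65.5 mm) and radii match the text, so I'll grasp and fit the lid.

```bash
python3 - <<'E'
from rig import bot
from h import *
R=[np.pi,0,np.pi]; L=np.array([.5350,-.2891]); J=np.array([.4735,.0036])
bot.gripper_to(.055,60)
bot.move_l([*L,.09],R,.2)
print(bot.move_l([*L,.0185],R,.06,until_force=6)); o=bot.observe(); print(o["eef_pos"])
bot.gripper_to(0,60); o=bot.observe(); zg=o["eef_pos"][2]; pg=o["eef_pos"]; print(pg,o["grip_width"],o["ft_force"])
bot.move_l([*L,.13],R,.12)
bot.wait(.2); c,W,T=wrist(bot,"w7"); o=bot.observe(); print(o["grip_width"],o["ft_force"],o["eef_pos"])
bot.move_l([*J,.13],R,.2)
bot.wait(.2)
bot.move_l([*J,zg+.066+.004],R,.08)
hit=bot.move_l([*J,zg+.0575],R,.02,until_force=8); bot.wait(.2)
o=bot.observe(); print(hit,o["eef_pos"],"expect z",zg+.058,o["ft_force"],o["clock"])
s=bot.read_camera("scene"); cv2.imwrite("pics/v3.png",cv2.resize(s["image"][100:240,250:430,::-1],(720,560),interpolation=cv2.INTER_CUBIC))
E
```

```text
False
[ 0.53529126 -0.28934112  0.01892434]
[ 0.53512854 -0.28903187  0.01920599] 0.028299665885650967 [-0.82177525  2.03638171  6.35005602]
0.02821990283616041 [-0.72618261 -0.06332377 -2.25058166] [ 0.5346851  -0.2888683   0.12922926]
True [0.47333822 0.00384162 0.07716823] expect z 0.07720599178083931 [ 0.27566517 -1.14893721  5.95351276] 31.3417
```

View pics/v3.png

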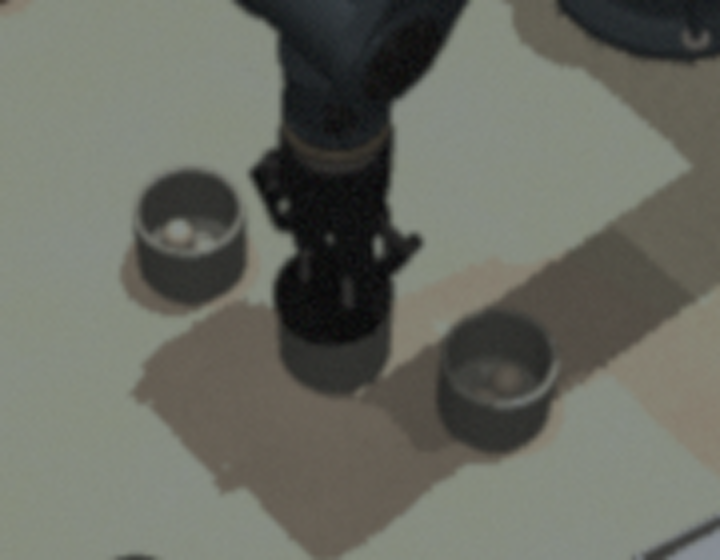

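The lid sits on the middle jar at (335,310), and contact came at exactly the fitted height. I'll release it, back off and verify from two views.

```bash
python3 - <<'E'
from rig import bot
from h import *
R=[np.pi,0,np.pi]; J=np.array([.4735,.0036])
bot.gripper_to(.055); o=bot.observe(); bot.move_l([*J,.17],R,.08)
bot.move_to([.565,.0045,.24],R); bot.wait(.3)
for i in(0,1):
    if i: bot.move_to([.60,.0045,.26],R); bot.wait(.2)
    c,W,T=wrist(bot,f"f{i}"); d=np.hypot(W[...,0]-J[0],W[...,1]-J[1])
    for nm,lo,hi in(("knob",.094,.106),("flange",.068,.08)):
        m=((W[...,2]>lo)&(W[...,2]<hi)&(d<.06)); p=W[m]; z0=np.median(p[:,2])
        k=max(cv2.findContours(m.astype(np.uint8),0,2)[0],key=cv2.contourArea)[:,0]
        r=np.c_[(k[:,0]-c["cx"])/c["fx"],(k[:,1]-c["cy"])/c["fy"],np.ones(len(k))]@T[:3,:3].T
        P=T[:3,3]+r*((z0-T[2,3])/r[:,2])[:,None]
        f=p[abs(p[:,2]-z0)<.004]; pl=np.linalg.lstsq(np.c_[f[:,:2],np.ones(len(f))],f[:,2],rcond=None)[0]
        print(nm,z0,circ(P[:,:2]),"slope",pl[:2])
bot.move_to([.5,.3,.3],R)
t=bot.read_camera("top"); W=cloud(t)
for jj in([.443,.1293],[.4753,-.1269]):
    m=(abs(W[...,2]-.0655)<.005)&(np.hypot(W[...,0]-jj[0],W[...,1]-jj[1])<.055); print(circ(W[m][:,:2]))
print(bot.observe()["clock"])
E
```

```text
knob 0.09974182565347905 (array([0.47313753, 0.00149861]), np.float64(0.014275376884688846)) slope [-0.00290605  0.00181865]
flange 0.07374650041423314 (array([0.47305774, 0.00144167]), np.float64(0.043047007504346556)) slope [-6.68420620e-05 -8.25014491e-05]
knob 0.09966913281756212 (array([0.47345364, 0.00154276]), np.float64(0.014350266328464418)) slope [-0.00890277 -0.00389562]
flange 0.07372441747551561 (array([0.47319597, 0.00143456]), np.float64(0.04305248710058382)) slope [-8.78500035e-04 -7.31043464e-05]
(array([0.44303036, 0.12935504]), np.float64(0.039332418852342566))
(array([ 0.47537094, -0.12694569]), np.float64(0.03930557710655825))
35.75
```

The lid is seated: flange top at 73.7 mm, level, about 2 mm off the jar's measured axis. The other jars haven't moved, so I'm handing in.

```bash
python3 -c "
from rig import bot
print(bot.finish_job())"
```

```text
the job is handed in; nothing more can be done
None
```

The job is handed in, with no verdict returned: by the cameras, all three balls are in the middle jar with its lid seated level, the scoop is flat on the bench, and the other two jars are where they were with their balls.

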